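# Free a locked dish tray through the emergency-release hole

## Robot

A 7-joint arm with a two-finger parallel gripper is mounted at the origin on a cart in front of the work surface, level with it; the furniture and walls round the work are solid. World frame = base frame: x ahead of the robot, y to its left, z up, the work surface at z = 0. Lengths are in mm, angles in rad, forces in N, time in s.
With the tool pointing down it reaches from about 400 to 875 mm from the base axis. Payload 4.4 kg.
Tool frame: the origin (TCP) lies midway between the tips of the shut fingers; the grasp point (between the pads) lies 19 mm behind it (ctrl.grip_point_offset is the distance from the TCP to the grasp point, in mm); z points along the fingers, y is the direction in which the jaws open and shut (so a half turn about z gives the same grasp; the last joint's range is limited). The gripper opens to 85 mm and grips with 20 to 120 N. Pads are 22 mm wide; open, the fingers measure 114 mm over their backs; the gripper's body (76 mm by 85 mm) begins 54 mm behind the grasp point. The pads swing forward as they close: fully open they stand 13 mm farther back than shut.
Start: joints at [1.282, 0.628, 0.038, 1.517, -0.027, 0.996, -0.02], TCP at [143.652, -633.942, 231.313] pointing down, gripper open.
Joint ranges: [-3.06, 3.06], [-0.37, 2.12], [-1.25, 1.32], [0.18, 2.47], [-1.1, 4.24], [0.23, 1.98], [-2.94, 2.94]. Speed limits (rad/s): [2.57, 2.57, 3.14, 3.14, 3.14, 3.14, 3.14].

## Interface

Orientations are given as [roll, pitch, yaw] about the fixed x, y, z axes, in that order (R = Rz(yaw) Ry(pitch) Rx(roll)).
In Python, from cell import ctrl, imaging, models gives the robot as it stands. The module is installed in compiled form; this text tells all that it offers.
- The arm moves only by the tool drive_tool, never from a script. Its argument "deltas" is text: rows parted by semicolons, each of 5 numbers parted by spaces: the shift along the tool's x, y, z in m, then the turn about the tool's z in degrees, then the finger opening in m, from 0 to 0.0854. A call has 1 to 12 rows; each row is the pose to reach, as a shift and turn from the pose commanded when the call began, along the tool's axes at that moment; what a row does not reach only later rows make up. A row lasts 1/8 s, in which the tool goes at most 62.5 mm and 10.7 degrees, less where a joint would pass 70% of its speed; a pose out of reach is approached as far as the arm can. A call with a gripper value outside its range is refused whole. The fingers move at their own pace and stop on an object; the grip force is fixed at half the most. Time passes only in rows, so rows that repeat a pose let the fingers close. It gives the time, the measured TCP pose, the force and the opening at its end, in the units of the state.
- ctrl.read_state(): the state, without advancing time (a new reading comes with each control period).
- imaging.get_image(name): name is "scene" or "top" or "wrist"; returns a dict with "color" (384x512x3 uint8, red, green, blue), "range_z" (384x512 float32, mm along the optical axis (not along the pixel's ray), 0 where there is no reading), "vfov" (degrees; the focal length in pixels is half the picture's height over the tangent of half this angle, whatever the lens; pixels are square), "cx", "cy" (the principal point, pixels), "k1" (the pictures are not rectified: a ray, as slopes to the right and down, at radius r is drawn at 1 + k1 r^2 times it, then the intrinsics apply), "extrinsics" (4x4, takes a point from camera to world coordinates). Camera axes: x right, y down, z forward; pixel columns grow to the right and rows downward; lengths in mm; the calibration is good to about 2 mm. A picture is of the moment at which its call begins.
- ctrl.finish_job(): hands the job in, once; it reports no verdict.
Trained networks look in a picture, given as the dict that the camera call returned (one of the last four; its "shot" number tells which), for a name from the list of things; names that differ only in an ending like _2 or _b are one class to them, and where a whole thing is asked for, a point or a joint stands for the part that bears it (a point fixed in the world has none). Each returns a list of dicts, best first, with "score" (0 to 1); they miss things now and then, are a little off and sometimes report something else, mostly with a low value. They report only what shows in the picture. A call takes as long as a camera call. They do not tell look-alikes from the thing itself.
- models.spot_in(picture, thing): "point" ([column, row] in pixels, amid what is visible of it).
- models.landmark_of(picture, thing): "point" ([column, row] in pixels: a listed point, or the origin of a listed thing).
The state is a dict: "clock": time; "qpos": joint angles; "qd": joint speeds; "tau": joint torques, N m; "eef_pos": TCP position; "tool_rot": TCP orientation; "force": force on the tool from outside, world axes, zero at the start; "torque": the same for the moment, N m; "width": finger opening in mm.
Only numpy, scipy, OpenCV 4.12 (cv2) and the standard library are available. Lean on these libraries where they do the work, as an engineer would, in place of code of your own. Each camera call takes 0.05 s, during which the arm holds its last target.

## Task

The dish imager has lost power with a dish shut inside. Take the red-handled release pin out of its parking hole, push it down the small access hole in the imager's top and, feeling your way and without forcing anything, trip the sprung catch so that the tray jumps out. Then put the pin back all the way into its parking hole and draw the tray fully out by its front tab, with the dish still lying flat in its nest and the beaker and vials left where they stand.

Things in the scene. Friction and masses are not known exactly. Their poses are not given: they have to be found in the camera images.
- imager: White bench instrument, fixed, 170 x 150 mm, 86 mm high (flat top deck 86 mm above the bench). Origin under the centre of its base; x axis points to its back, y to its left as you face its front, z up. Its front face, with the tray, is at x = -85 mm. At the access hole, more than 25 N between the pin and the deck or the catch below does damage
- access_hole (a point): Centre of the access hole's mouth, at deck level, x = -25, y = +52 mm of the imager: vertical, 8 mm wide, chamfered, ringed yellow, through the 12 mm deck. Hidden below, 15 to 29 mm under the deck (set differently per unit), lies the sprung catch: it yields downward under 4 N rising to some 12 N, frees the tray after about 7 mm and meets a solid stop 2 mm further. Axes as the imager's
- parking_hole (a point): Centre of the mouth of the parking hole, level with the deck, at x = -50 mm, y = -52 mm of the imager: a like vertical hole 8 mm wide. The parked pin hangs in it with the shoulder of its red handle resting on the deck. Axes as the imager's
- pin_grip (a point): The release pin: a red flat handle 44 mm tall, 18 mm wide (pin's x) and 12 mm thick along its y, on a round steel shaft 6 mm thick with a round tip that reaches 57 mm below the handle. 30 g. This point is 24 mm above the handle's underside, 20 mm below its top, 81 mm above the tip; z runs up along the shaft, y across the thin side. It may stand turned in its hole
- pin_tip (a point): The lower end of the pin's shaft, 81 mm below pin_grip along the pin's axis
- tray (a joint): How far the tray has slid out toward the front (-x of the imager), in m: 0 locked in, springs out by 0.025 to 0.035 when the catch is tripped, 0.080 fully out against its end stop. Beyond the first 25 mm it slides freely with about 1 N of friction and stays where it is left
- tray_tab (a point): Centre of the grey pull tab on the tray's dark front plate: 30 mm wide (y), 12 mm thick (z), sticking 26 mm out of the front plate (x), at y = 0 and 43 mm above the bench. Axes as the imager's
- nest (a point): Centre of the nest on the tray's floor, 30 mm above the bench, in which the dish lies: a ring 4 mm high that leaves about 3 mm round the dish. Inside the housing while the tray is shut
- dish_middle (a point): Centre of the loose round lidded dish on the tray, 59 mm across, 15 mm high, 7.5 mm above its underside
- glass_beaker_middle (a point): Half-way up a small clear beaker on the bench, 44 mm across, 58 mm high, left of the tray's path
- red_cap_vial_middle (a point): Half-way up a brown vial with a red cap on the bench, 22 mm across, 48 mm high, right of the tray's path
- white_cap_vial_middle (a point): Half-way up a white vial with a white cap on the bench, 22 mm across, 48 mm high, right of the tray's path
There are look-alikes about, which are no part of the job. Of the things that look like the part that bears pin_grip, the smallest one is meant.

How it is judged (in metres and radians):
On the way, in this order (a step that is already met when the one before it is completed fails the run):
1. the pin's tip is at least 14 mm down the access hole while the tray is still locked in (horizontal distance between pin_tip and access_hole below 0.006 m and z of pin_tip in the frame of access_hole below -0.014 m and value of joint tray below 0.003 m), for 0.05 s.
2. the pin, still in the access hole, has tripped the catch and the tray has sprung out by more than 5 mm (horizontal distance between pin_tip and access_hole below 0.008 m and z of pin_tip in the frame of access_hole below -0.005 m and value of joint tray above 0.005 m), for 0.05 s.
At the end, for the whole second after the job is handed in: The tray is out by more than 76 of its 80 mm and at rest; the pin is back in the parking hole, its tip more than 53 mm below the deck, within 5 mm of the hole's axis, tilted less than 0.1 rad; the dish lies flat in its nest, within 4 mm of its centre (value of joint tray above 0.076 m and velocity of joint tray below 0.01 m/s and horizontal distance between pin_tip and parking_hole below 0.005 m and z of pin_tip in the frame of parking_hole below -0.053 m and angle between pin_tip's own z axis and vertical below 0.1 rad and horizontal distance between dish_middle and nest below 0.004 m and z of dish_middle in the frame of nest below 0.0095 m and angle between dish_middle's own z axis and vertical below 0.06 rad); the robot touches nothing.
It fails at once if at the access hole, the pin is pressed on the imager or its catch with more than 25 N (contact force between release_pin and imager above 25 N and horizontal distance between pin_tip and access_hole below 0.02 m).
It fails at once if the beaker or a vial is moved by more than 15 mm (distance of any of glass_beaker_middle, red_cap_vial_middle, white_cap_vial_middle from where it was at the start of the episode above 0.015 m).
It also fails if it takes over 67 s, if anything falls off the work surface, if the arm or the gripper's body presses on something with over 40 N, if the wrist force passes 120 N, or if a joint passes its speed limit or range.

## Working session

There is one attempt and no reset: what is moved stays moved. The work goes in short steps, Python scripts to look and compute and a tool call to move; the robot and the scene stay as the last step left them, time stands still between calls to the robot, and variables do not carry over. Pictures are saved under pics/ and viewed, and the job is handed in when it is done.

Besides the shell and the picture viewer there is one more tool, called after ">>>" as name(argument=value, ...) on one line, values as JSON. drive_tool: Moves the arm, as the interface text tells. Its arguments: {"type":"object","properties":{"deltas":{"type":"string"}},"required":["deltas"]}

```bash
mkdir -p pics; ls; cat > h.py <<'E'
from cell import ctrl, imaging, models
import numpy as np, cv2
def save(im,name): cv2.imwrite('pics/'+name+'.png',cv2.cvtColor(im['color'],cv2.COLOR_RGB2BGR))
def ray(im,p):
    f=192/np.tan(np.radians(im['vfov'])/2)
    d=np.array([(p[0]-im['cx'])/f,(p[1]-im['cy'])/f]); u=d.copy()
    for _ in range(30): u=d/(1+im['k1']*(u@u))
    return np.array([u[0],u[1],1.])
def atz(im,p,z):
    E=np.array(im['extrinsics']); r=E[:3,:3]@ray(im,p); o=E[:3,3]
    return o+r*(z-o[2])/r[2]
def depthpt(im,p):
    E=np.array(im['extrinsics']); d=im['range_z'][int(round(p[1])),int(round(p[0]))]
    return (E[:3,:3]@(ray(im,p)*d)+E[:3,3])
def proj(im,P):
    E=np.array(im['extrinsics']); c=E[:3,:3].T@(np.array(P)-E[:3,3]); u=c[:2]/c[2]
    f=192/np.tan(np.radians(im['vfov'])/2); u=u*(1+im['k1']*(u@u)); return u*f+[im['cx'],im['cy']]
E
python3 - <<'E'
from h import *
np.set_printoptions(precision=1,suppress=True)
s=ctrl.read_state(); print({k:np.round(s[k],3) for k in ('clock','eef_pos','tool_rot','force','width')}, ctrl.grip_point_offset)
for n in ('scene','top','wrist'):
    im=imaging.get_image(n); save(im,n+'0'); print(n,np.array(im['extrinsics'])[:3].round(2).tolist(),im['vfov'],im['cx'],im['cy'],im['k1'])
    for t in ('imager','access_hole','parking_hole','pin_grip','tray_tab','glass_beaker_middle','red_cap_vial_middle','white_cap_vial_middle'):
        for r in models.landmark_of(im,t)[:4]:
            print(n,t,r['score'],np.round(r['point'],1),depthpt(im,r['point']) )
E
```

```text
pics
{'clock': np.float64(0.0), 'eef_pos': array([ 143.5, -633.3,  230.4]), 'tool_rot': array([-3.1,  0. ,  0.2]), 'force': array([-0.7, -0.1,  0.4]), 'width': np.float64(85.343)} 18.700000000000003
scene [[-0.68, -0.56, 0.48, 102.99], [-0.74, 0.5, -0.46, 150.78], [0.02, -0.66, -0.75, 712.01]] 44.208592793327455 256.95585684254024 195.21044495476912 0.01838472780437681
scene imager 0.85 [231.6 206.1] [ 514.8 -180.6   84.9]
scene imager 0.69 [317.4 191.8] [ 461.1 -348.3   42.1]
scene imager 0.29 [209.8 274.7] [474.4 -93.9   4.7]
scene access_hole 0.97 [219.5 193.6] [ 549.5 -182.3   87.1]
scene access_hole 0.65 [271.1 165.2] [ 515.9 -274.3  121.8]
scene parking_hole 0.65 [267.1 176.1] [ 524.8 -274.5   86.9]
scene pin_grip 0.87 [300.  131.5] [ 546.3 -379.3  119.7]
scene pin_grip 0.74 [272.  165.6] [ 516.4 -277.2  118.6]
scene pin_grip 0.62 [280.3 114.3] [ 610.9 -390.5  116. ]
scene tray_tab 0.72 [268.4 222.7] [ 465.6 -223.5   48.6]
scene glass_beaker_middle 0.93 [212.2 274.2] [471.9 -97.3   5.7]
scene red_cap_vial_middle 0.77 [328.4 205. ] [ 425.9 -340.6   40.2]
scene white_cap_vial_mid
[... 343 characters left out ...]
cess_hole 0.65 [216.1 173. ] [ 553.  -178.    65.1]
top parking_hole 0.67 [273.3 188.2] [ 517.9 -280.   132.6]
top pin_grip 0.6 [330.2 174.9] [ 540.6 -379.3  130.2]
top pin_grip 0.55 [335.6 134.4] [ 610.9 -389.6  135.9]
top pin_grip 0.46 [273.2 184.3] [ 524.5 -279.8  133.8]
top tray_tab 0.88 [246.6 216.8] [ 471.7 -234.3   49. ]
top glass_beaker_middle 0.98 [171.  226.9] [453.9 -83.9  -1. ]
top red_cap_vial_middle 0.68 [306.1 240.8] [ 425.4 -346.4   46.2]
top white_cap_vial_middle 0.6 [307.7 218. ] [ 446.4 -230.2  929. ]
wrist [[0.22, -0.92, -0.31, 222.16], [-0.98, -0.21, -0.07, -615.04], [-0.0, 0.32, -0.95, 375.61]] 60.399182081001086 253.4578593966274 196.21524382280052 -0.09414248812305841
```

```bash
python3 - <<'E'
import cv2
for n in ('scene','top'):
    a=cv2.imread(f'pics/{n}0.png'); 
    c=a[90:310,150:360] if n=='scene' else a[110:270,150:360]
    cv2.imwrite(f'pics/{n}0c.png',cv2.resize(c,None,fx=3.6 if n=='top' else 2.7,fy=3.6 if n=='top' else 2.7,interpolation=cv2.INTER_CUBIC))
E
```

```text
(no output)
```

View pics/scene0.png

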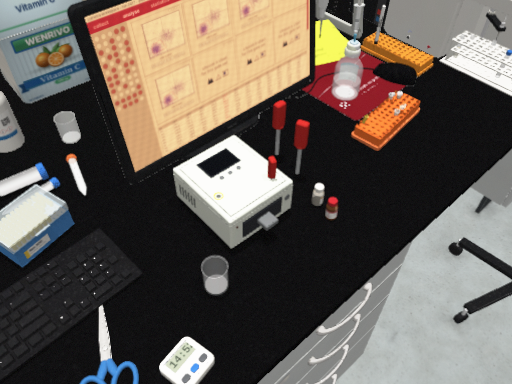

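View pics/scene0c.png

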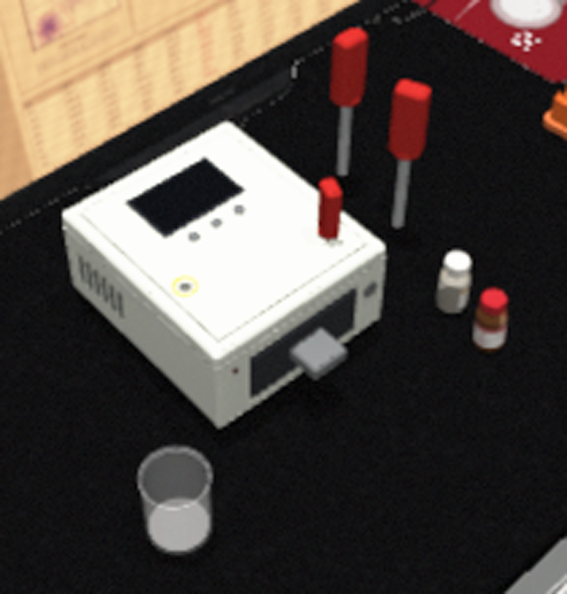

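View pics/top0c.png

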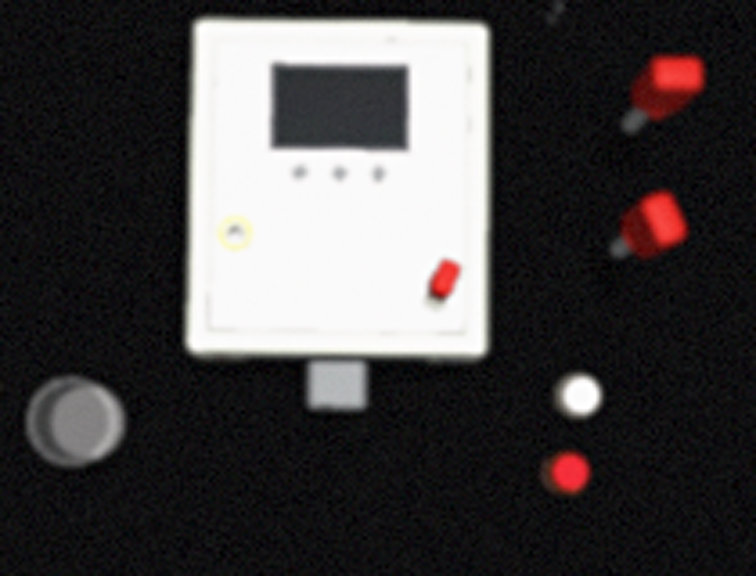

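View pics/top0.png

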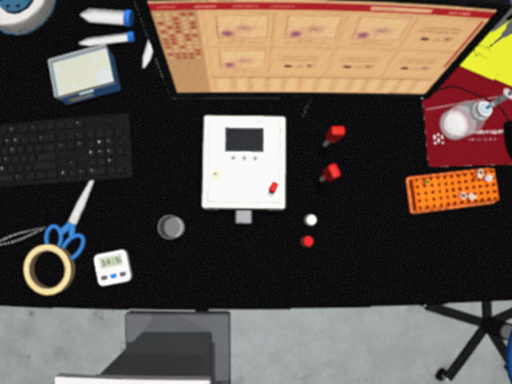

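```bash
python3 - <<'E'
from h import *
np.set_printoptions(precision=1,suppress=True)
im=imaging.get_image('scene'); t=imaging.get_image('top')
print('monitor'); 
for p in [(80,20),(130,168),(300,90),(312,10),(200,60),(180,150)]: print(p,depthpt(im,p))
for p in [(150,20),(180,93),(420,93),(480,20),(300,50),(300,85)]: print('top',p,depthpt(t,p))
# imager deck points from top depth
E=np.array(t['extrinsics']); pts=[]
for r in range(100,225):
    for c in range(190,300):
        P=depthpt(t,(c,r))
        if 78<P[2]<94: pts.append(P)
pts=np.array(pts); print(len(pts),pts[:,2].mean(),pts.min(0),pts.max(0))
print(cv2.minAreaRect(pts[:,:2].astype(np.float32)))
g=t['color'].min(2)
m=((g>140)*255).astype(np.uint8); m[:105]=0;m[222:]=0;m[:,:195]=0;m[:,295:]=0
cs,_=cv2.findContours(m,0,1); c=max(cs,key=cv2.contourArea)
bp=cv2.boxPoints(cv2.minAreaRect(c)); print(bp); B=np.array([atz(t,p,86) for p in bp]);print(B)
for n in('access_hole','parking_hole'):
  for q in (im,t):
    for r in models.landmark_of(q,n)[:2]: print(n,r['score'],r['point'],atz(q,r['point'],86))
s=ctrl.read_state(); print(s['tool_rot'],s['eef_pos'])
w=imaging.get_image('wrist'); save(w,'w0')
E
```

```text
monitor
(80, 20) [741.8 -98.2 363.4]
(130, 168) [706.2 -98.9  88.8]
(300, 90) [ 699.4 -545.9   51. ]
(312, 10) [ 722.4 -585.2  222.6]
(200, 60) [ 727.5 -290.9  224.3]
(180, 150) [ 702.4 -206.8   69.6]
top (150, 20) [ 734.2 -101.7  324.8]
top (180, 93) [ 703.9 -110.5   75.8]
top (420, 93) [ 706.5 -571.3   75.1]
top (480, 20) [ 740.2 -568.6  333.3]
top (300, 50) [ 728.2 -319.4  226.4]
top (300, 85) [ 710.1 -333.4  102.5]
7447 86.99983250695479 [ 486.1 -304.5   79.2] [ 659.3 -153.3   92.8]
((572.7412109375, -228.99557495117188), (150.20973205566406, 170.82275390625), 88.72078704833984)
[[201.7 207.3]
 [203.  114.9]
 [285.8 116.1]
 [284.5 208.5]]
[[ 488.3 -153.2   86. ]
 [ 658.6 -155.1   86. ]
 [ 655.7 -307.8   86. ]
 [ 485.  -302.7   86. ]]
access_hole 0.91 [220.0, 195.2] [ 546.8 -181.1   86. ]
access_hole 0.64 [217.2, 173.6] [ 549.3 -181.3   86. ]
parking_hole 0.96 [267.9, 173.8] [ 528.7 -280.3   86. ]
parking_hole 0.6 [272.2, 188.2] [ 522.1 -280.9   86. ]
[ 3.1 -0.   0.2] [ 143.7 -633.9  231.3]
```

>>> drive_tool(deltas="0.05 -0.034 -0.01 2 0.085; 0.1 -0.068 -0.03 4 0.085; 0.15 -0.103 -0.03 6 0.085; 0.2 -0.137 -0.03 8 0.085; 0.25 -0.171 -0.03 10 0.085; 0.3 -0.205 -0.03 11.5 0.085; 0.35 -0.24 -0.03 11.5 0.085; 0.4 -0.274 -0.03 11.5 0.085; 0.44 -0.302 -0.03 11.5 0.085; 0.463 -0.318 -0.03 11.5 0.085; 0.463 -0.318 -0.03 11.5 0.085; 0.463 -0.318 -0.03 11.5 0.085")

```text
clock: 3.2
eef_pos: [524.0, -222.7, 261.3]
tool_rot: [3.141, 0.001, 0.021]
force: [0.1, -1.3, 0.2]
width: 85.0
```

```bash
cat >> h.py <<'E'
np.set_printoptions(precision=2,suppress=True)
def st():
    s=ctrl.read_state(); print(round(s['clock'],2),np.array(s['eef_pos']),np.array(s['tool_rot']).round(4),np.array(s['force']),round(s['width'],1)); return s
E
python3 - <<'E'
from h import *
st()
im=imaging.get_image('wrist'); save(im,'w1')
cv2.imwrite('pics/w1.png',cv2.cvtColor(im['color'],cv2.COLOR_RGB2BGR))
for n in('access_hole','parking_hole','pin_grip'):
    for r in models.landmark_of(im,n)[:3]: print(n,r['score'],np.array(r['point']),atz(im,r['point'],110 if n=='pin_grip' else 86))
E
```

```text
3.2 [ 524.02 -222.72  261.28] [3.14 0.   0.02] [ 0.08 -1.34  0.21] 85.0
access_hole 0.62 [209.5 144.4] [ 549.99 -178.28   86.  ]
parking_hole 0.67 [309.6 173.3] [ 523.12 -277.92   86.  ]
pin_grip 0.89 [452.   76.4] [ 621.09 -394.89  110.  ]
pin_grip 0.72 [317.2 183.9] [ 519.2  -281.48  110.  ]
pin_grip 0.64 [427.  156.5] [ 548.39 -383.29  110.  ]
```

View pics/w1.png

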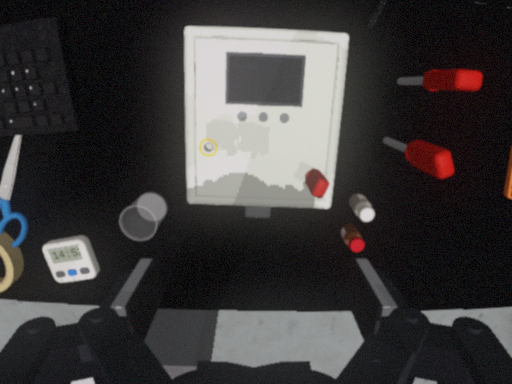

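```bash
python3 - <<'E'
from h import *
im=imaging.get_image('wrist'); t=imaging.get_image('top'); s=imaging.get_image('scene')
def crop(i,x,y,n,w=30):
    c=i['color'][y-w:y+w,x-w:x+w]; return cv2.resize(cv2.cvtColor(c,cv2.COLOR_RGB2BGR),(390,390),interpolation=cv2.INTER_CUBIC)
cv2.imwrite('pics/z1.png',np.hstack([crop(im,316,182,''),crop(t,273,187,'',20)]))
for nm,i,box in (('w',im,(295,335,160,205)),('t',t,(260,290,175,200))):
    a,b,c,d=box; P=[];
    for r in range(c,d):
        for q in range(a,b):
            R,G,B=i['color'][r,q].astype(int)
            if R>110 and G<90 and B<90: P.append(depthpt(i,(q,r)))
    P=np.array(P); print(nm,len(P),P.min(0),P.max(0)); T=P[P[:,2]>118]; print(T.round(0).tolist()); print(len(T),T.mean(0),cv2.minAreaRect(T[:,:2].astype(np.float32)) if len(T)>3 else '')
E
```

```text
w 262 [ 514.29 -286.     90.08] [ 604.63 -220.26  405.71]
[[530.0, -281.0, 118.0], [530.0, -280.0, 120.0], [530.0, -281.0, 121.0], [530.0, -282.0, 121.0], [529.0, -284.0, 119.0], [530.0, -279.0, 125.0], [530.0, -280.0, 125.0], [530.0, -281.0, 123.0], [530.0, -281.0, 124.0], [530.0, -283.0, 124.0], [529.0, -284.0, 121.0], [529.0, -278.0, 126.0], [530.0, -279.0, 128.0], [530.0, -280.0, 127.0], [530.0, -281.0, 128.0], [530.0, -282.0, 128.0], [529.0, -283.0, 126.0], [529.0, -284.0, 125.0], [529.0, -278.0, 128.0], [529.0, -279.0, 130.0], [530.0, -279.0, 130.0], [529.0, -281.0, 128.0], [529.0, -282.0, 129.0], [530.0, -282.0, 130.0], [529.0, -283.0, 129.0], [529.0, -285.0, 127.0], [528.0, -277.0, 129.0], [528.0, -278.0, 130.0], [529.0, -279.0, 130.0], [528.0, -280.0, 129.0], [529.0, -280.0, 130.0], [529.0, -281.0, 130.0], [529.0, -282.0, 130.0], [529.0, -283.0, 130.0], [528.0, -284.0, 129.0], [527.0, -277.0, 129.0], [528.0, -278.0, 129.0], [528.0, -279.0, 130.0], [528.0, -279.0, 131.0], [528.0, -280.0, 131.0], [528.0, -281.0, 132.0], [528.0, -282.0, 131.0], [528.0, -283.0, 131.0], [528.0, -
[... 4459 characters left out ...]
99348449707031, 16.394128799438477), 30.94331169128418)
t 20 [ 512.65 -284.85  116.73] [ 525.17 -276.17  134.92]
[[525.0, -283.0, 132.0], [525.0, -285.0, 132.0], [524.0, -283.0, 129.0], [524.0, -285.0, 130.0], [522.0, -281.0, 132.0], [522.0, -283.0, 133.0], [520.0, -281.0, 130.0], [520.0, -283.0, 131.0], [518.0, -279.0, 135.0], [518.0, -281.0, 132.0], [517.0, -278.0, 131.0], [517.0, -280.0, 132.0], [517.0, -281.0, 129.0], [515.0, -278.0, 130.0], [515.0, -279.0, 133.0], [515.0, -281.0, 134.0], [513.0, -276.0, 129.0], [513.0, -278.0, 128.0], [513.0, -280.0, 130.0]]
19 [ 518.51 -280.84  131.18] ((518.9359741210938, -281.11883544921875), (3.78515362739563, 14.439826011657715), 63.20391082763672)
```

View pics/z1.png

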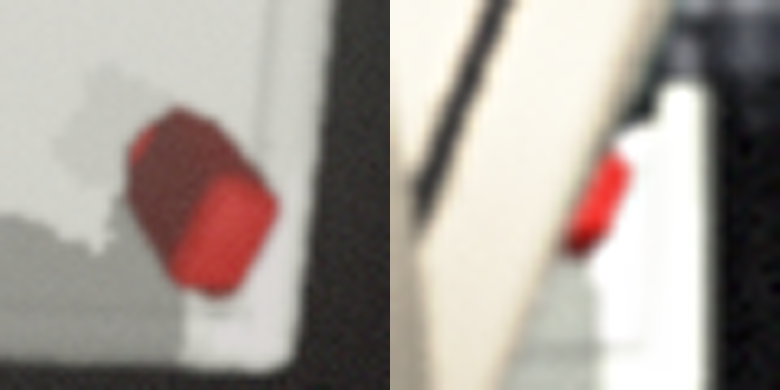

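```bash
python3 - <<'E'
from h import *
im=imaging.get_image('wrist')
for p in [(222,172),(278,207),(222,297),(170,275)]:
    q=(286+p[0]/6.5-.5,152+p[1]/6.5-.5); print(q,atz(im,q,130))
hsv=im['color'].astype(int); m=np.zeros((384,512),np.uint8)
R,G,B=hsv[...,0],hsv[...,1],hsv[...,2]
print(im['color'][190,320],im['color'][178,311])
m[(R>170)&(G<100)]=255; m[:165]=0;m[205:]=0;m[:,:304]=0;m[:,335:]=0
ps=np.argwhere(m>0); W=np.array([atz(im,(c,r),130) for r,c in ps]); print(len(W),cv2.minAreaRect(W[:,:2].astype(np.float32)),W.mean(0))
C=np.cov(W[:,:2].T); w,v=np.linalg.eigh(C); print(np.degrees(np.arctan2(v[1,1],v[0,1])),np.sqrt(12*w))
# imager outline: deck edges
m=((im['color'].min(2)>60)*255).astype(np.uint8); m[:, :178]=0;m[:,355:]=0;m[:20]=0;m[215:]=0
# hole ring
y=(R>150)&(G>130)&(B<G-35); yy=np.argwhere(y[130:165,190:225])+[130,190]; W=np.array([atz(im,(c,r),86) for r,c in yy]); print('ring',len(W),W.mean(0),W.min(0),W.max(0))
E
```

```text
(319.65384615384613, 177.96153846153845) [ 531.04 -278.38  130.  ]
(328.2692307692308, 183.34615384615384) [ 526.36 -286.38  130.  ]
(319.65384615384613, 197.19230769230768) [ 513.44 -279.88  130.  ]
(311.65384615384613, 193.80769230769232) [ 516.43 -272.51  130.  ]
[188  63  61] [104  65  62]
132 ((521.5382080078125, -280.84954833984375), (8.555667877197266, 13.249473571777344), 68.85210418701172) [ 521.71 -280.96  130.  ]
161.22353040366184 [ 8.28 12.73]
ring 132 [ 547.59 -176.57   86.  ] [ 538.14 -184.9    86.  ] [ 555.95 -168.13   86.  ]
```

>>> drive_tool(deltas="0 0.03 0.03 8 0.06; -0.003 0.058 0.07 16 0.06; -0.003 0.058 0.086 23.2 0.06; -0.003 0.058 0.086 23.2 0.06; -0.003 0.058 0.086 23.2 0.06; -0.003 0.058 0.086 23.2 0.06")

```text
clock: 4.35
eef_pos: [524.1, -279.5, 176.5]
tool_rot: [-3.141, -0.002, -0.381]
force: [0.0, -0.8, 0.5]
width: 59.8
```

```bash
python3 - <<'E'
from h import *
s=st(); print(np.array(s['qpos']))
im=imaging.get_image('wrist'); save(im,'w2')
R,G,B=[im['color'][...,i].astype(int) for i in range(3)]
for n in('access_hole','parking_hole','pin_grip'):
    for r in models.landmark_of(im,n)[:3]: print(n,r['score'],np.array(r['point']),atz(im,r['point'],110 if n=='pin_grip' else 86))
E
```

```text
4.35 [ 524.08 -279.47  176.54] [-3.14 -0.   -0.38] [ 0.01 -0.75  0.48] 59.8
[ 0.35  0.61  0.14  1.74 -0.12  0.79 -1.4 ]
access_hole 0.6 [119.9 221.6] [ 545.47 -174.55   86.  ]
parking_hole 0.79 [256.6 198.4] [ 523.66 -281.09   86.  ]
pin_grip 0.74 [375.7   1.8] [ 618.79 -394.01  110.  ]
pin_grip 0.73 [257.  214.4] [ 520.41 -279.89  110.  ]
pin_grip 0.62 [396.5 120.1] [ 547.26 -386.54  110.  ]
```

View pics/w2.png

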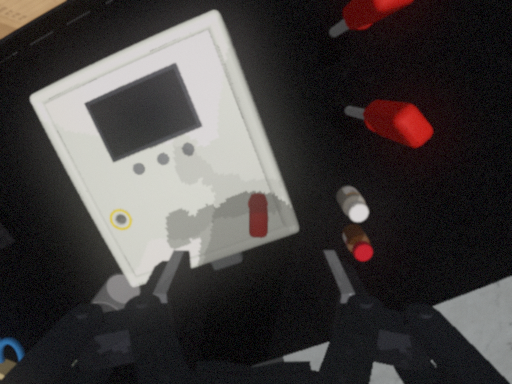

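```bash
python3 - <<'E'
from h import *
s=st(); im=imaging.get_image('wrist')
e=np.array(s['eef_pos']); print(proj(im,[e[0],e[1],130]),proj(im,[e[0],e[1],110]))
R,G,B=[im['color'][...,i].astype(int) for i in range(3)]
m=(R>60)&(G<R*.55)&(B<R*.55); m[:180]=0;m[250:]=0;m[:,:235]=0;m[:,285:]=0
for r in range(188,246,3):
    c=np.where(m[r])[0]; print(r,c.min() if len(c) else 0,c.max() if len(c) else 0, im['color'][r,258])
y=(R>130)&(G>120)&(B<G-35); y[:195]=0;y[245:]=0;y[:,:95]=0;y[:,145:]=0
W=np.array([atz(im,(c,r),86) for r,c in np.argwhere(y)]); print('ring',len(W),(W.min(0)+W.max(0))/2,W.mean(0))
# deck outline
g=cv2.cvtColor(im['color'],cv2.COLOR_RGB2GRAY)
def edge(a,b):  # find outer edge along perpendicular for points between a,b
    a=np.array(a,float);b=np.array(b,float);d=(b-a)/np.linalg.norm(b-a);n=np.array([-d[1],d[0]]);out=[]
    for t in np.linspace(.08,.92,40):
        p=a+(b-a)*t; ks=np.arange(-12,12,.5); v=np.array([cv2.getRectSubPix(g,(1,1),tuple((p+k*n).astype(float)))[0,0] for k in ks],float)
        dv=np.abs(np.diff(cv2.GaussianBlur(v[None],(1,1),0)[0][::2])); out.append(p+n*(ks[::2][dv.argmax()]+.5))
    W=np.array([atz(im,p,86)[:2] for p in out]); l=cv2.fitLine(W.astype(np.float32),cv2.DIST_HUBER,0,.5,.01).ravel(); 
    return np.degrees(np.arctan2(l[1],l[0])),l[2:]
for n,a,b in (('left',(32,98),(135,285)),('right',(219,12),(298,228)),('back',(32,98),(219,12)),('dispL',(86,103),(114,160)),('dispR',(177,66),(201,125)),('dispB',(86,103),(177,66)),('dispF',(114,160),(201,125))): print(n,edge(a,b))
E
```

```text
4.55 [ 523.55 -279.58  175.94] [-3.14 -0.   -0.38] [-0.43  0.42  0.41] 60.0
[254.55 221.54] [254.48 210.14]
188 0 0 [195 195 188]
191 0 0 [153 154 145]
194 0 0 [101  59  56]
197 254 261 [103  61  55]
200 256 264 [101  58  54]
203 253 265 [103  58  52]
206 250 265 [99 52 50]
209 251 265 [100  55  52]
212 250 265 [108  50  45]
215 250 266 [113  48  50]
218 250 266 [115  51  47]
221 250 266 [117  51  48]
224 250 266 [112  40  35]
227 250 265 [117  48  43]
230 250 265 [114  45  40]
233 250 265 [113  47  40]
236 0 0 [113  69  63]
239 0 0 [144 143 136]
242 0 0 [139 137 131]
245 0 0 [82 84 79]
ring 192 [ 547.05 -175.87   86.  ] [ 547.02 -176.04   86.  ]
left (np.float32(-1.0066271), array([ 575.67, -154.79], dtype=float32))
right (np.float32(-1.058643), array([ 571.91, -304.73], dtype=float32))
back (np.float32(88.940315), array([ 655.99, -239.28], dtype=float32))
dispL (np.float32(-1.132969), array([ 612.14, -193.4 ], dtype=float32))
dispR (np.float32(-1.6160091), array([ 609.75, -265.32], dtype=float32))
dispB (np.float32(88.78515), array([ 634.49, -236.92], dtype=float32))
dispF (np.float32(88.77753), array([ 588.66, -230.81], dtype=float32))
```

>>> drive_tool(deltas="-0.003 0.0017 0.03 0 0.06; -0.003 0.0017 0.06 0 0.06; -0.003 0.0017 0.08 0 0.06; -0.003 0.0017 0.082 0 0.06; -0.003 0.0017 0.082 0 0.06; -0.003 0.0017 0.082 0 0.06")

```text
clock: 5.35
eef_pos: [520.5, -280.4, 94.4]
tool_rot: [3.141, -0.002, -0.383]
force: [0.4, 0.6, -0.1]
width: 59.9
```

```bash
python3 - <<'E'
from h import *
st(); im=imaging.get_image('wrist'); save(im,'w3')
E
```

```text
5.35 [ 520.54 -280.44   94.4 ] [ 3.14 -0.   -0.38] [ 0.44  0.56 -0.08] 59.9
```

View pics/w3.png

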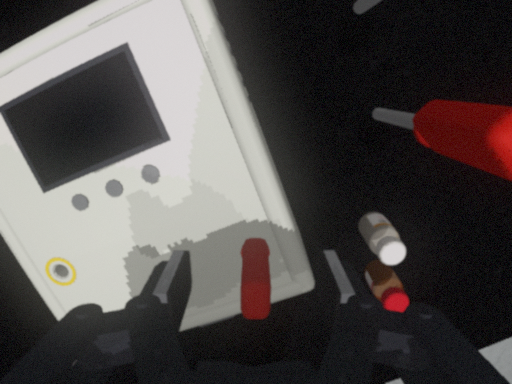

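>>> drive_tool(deltas="0 0 0 0 0.03; 0 0 0 0 0.015; 0 0 0 0 0.005; 0 0 0 0 0.005; 0 0 0 0 0.005; 0 0 0 0 0.005")

```text
clock: 6.15
eef_pos: [519.9, -280.1, 93.6]
tool_rot: [-3.142, -0.0, -0.383]
force: [-0.1, 1.2, 3.7]
width: 11.2
```

```bash
python3 - <<'E'
from h import *
for i in range(3): st(); im=imaging.get_image('wrist')
E
```

```text
6.15 [ 519.93 -280.07   93.56] [-3.14 -0.   -0.38] [-0.07  1.2   3.67] 11.2
6.2 [ 519.91 -280.06   93.53] [-3.14 -0.   -0.38] [-0.6   0.58  3.83] 11.5
6.25 [ 519.93 -280.05   93.55] [-3.14 -0.   -0.38] [-1.18  1.3   4.1 ] 11.1
```

>>> drive_tool(deltas="0 0 -0.01 0 0.005; 0 0 -0.03 0 0.005; 0 0 -0.05 0 0.005; 0 0 -0.07 0 0.005; -0.0035 -0.0265 -0.078 0 0.005; -0.007 -0.053 -0.078 0 0.005; -0.0105 -0.08 -0.078 0 0.005; -0.0137 -0.1061 -0.078 0 0.005; -0.0137 -0.1061 -0.078 0 0.005; -0.0137 -0.1061 -0.078 0 0.005; -0.0137 -0.1061 -0.078 0 0.005")

```text
clock: 7.68
eef_pos: [546.3, -178.0, 171.4]
tool_rot: [3.141, -0.0, -0.385]
force: [0.1, -0.0, -0.2]
width: 11.5
```

```bash
python3 - <<'E'
from h import *
for i in range(2): st(); im=imaging.get_image('wrist')
save(im,'w4'); t=imaging.get_image('scene'); save(t,'s4')
c=cv2.imread('pics/w4.png')
cv2.imwrite('pics/w4.png',cv2.resize(c[150:350,130:380],None,fx=3,fy=3,interpolation=cv2.INTER_CUBIC))
c=cv2.imread('pics/s4.png')
cv2.imwrite('pics/s4.png',cv2.resize(c[100:260,160:340],None,fx=3.5,fy=3.5,interpolation=cv2.INTER_CUBIC))
E
```

```text
7.67 [ 546.28 -177.99  171.42] [ 3.14 -0.   -0.38] [ 0.11 -0.04 -0.16] 11.5
7.72 [ 546.32 -177.85  171.38] [ 3.14 -0.   -0.38] [ 0.42 -0.53  0.1 ] 11.2
```

View pics/w4.png

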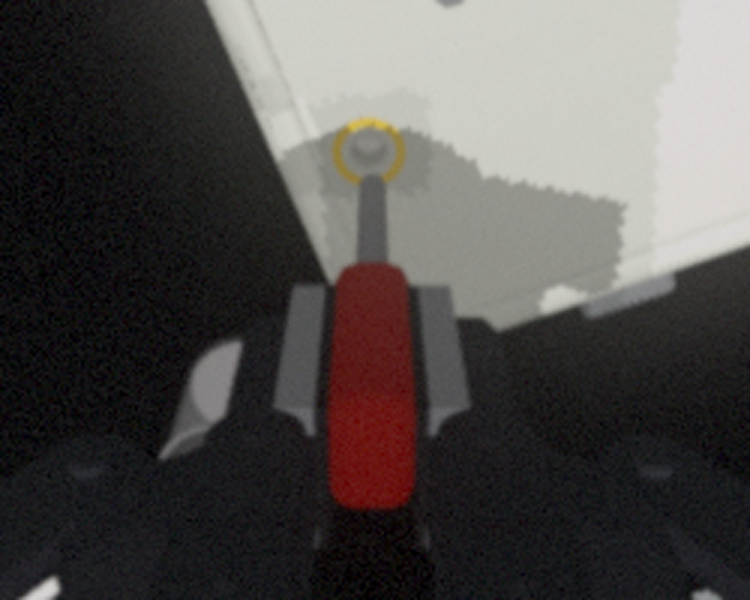

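View pics/s4.png

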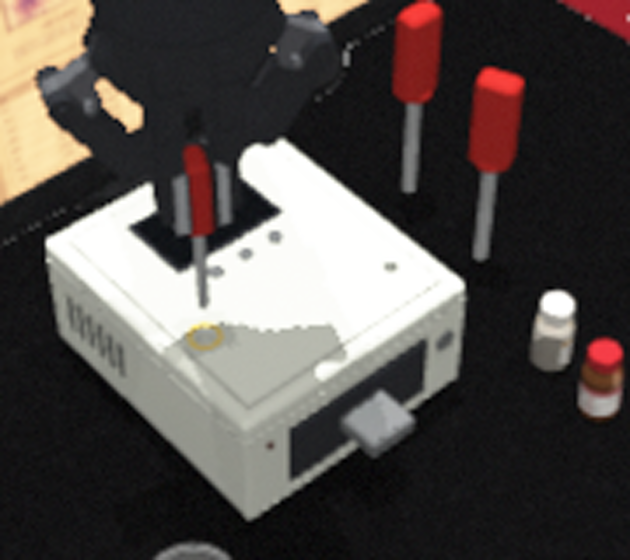

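```bash
python3 - <<'E'
from h import *
im=imaging.get_image('wrist'); s=imaging.get_image('scene'); st()
for zt in (106.8,):
  print('tip',atz(im,(253.7,208.7),zt+1),atz(s,(217.3,186.5),zt+1))
for i,(x0,y0,x1,y1) in ((im,(235,185,270,215)),(s,(205,180,235,210))):
    R,G,B=[i['color'][...,k].astype(int) for k in range(3)]
    y=(G>90)&(R>110)&(B<G*.72); q=[(c,r) for r,c in np.argwhere(y) if x0<c<x1 and y0<r<y1]
    (c,ax,an)=cv2.fitEllipse(np.array(q,np.float32)); print('ring',len(q),c,ax,atz(i,c,86)); print(np.mean([atz(i,p,86) for p in q],0))
print(proj(im,[520.3,-279.8,86]),proj(s,[520.3,-279.8,86]))
c=cv2.cvtColor(s['color'],cv2.COLOR_RGB2BGR)
print('scene parking hole approx', atz(s,(160+390/3.5,100+266/3.5),86))
cv2.imwrite('pics/a.png',cv2.resize(c[150:210,200:290],None,fx=8,fy=8,interpolation=cv2.INTER_CUBIC))
E
```

```text
7.92 [ 546.57 -177.02  171.32] [ 3.14 -0.   -0.38] [-0.16  1.16 -0.53] 11.3
tip [ 548.4  -177.69  107.8 ] [ 549.9  -178.87  107.8 ]
ring 166 (253.1807098388672, 200.2499237060547) (20.244979858398438, 21.784076690673828) [ 547.09 -176.76   86.  ]
[ 548.26 -177.07   86.  ]
ring 27 (218.0688018798828, 195.8094482421875) (6.630148410797119, 8.868151664733887) [ 547.93 -177.67   86.  ]
[ 548.4  -177.56   86.  ]
[396.39 182.65] [270.86 176.39]
scene parking hole approx [ 520.31 -281.26   86.  ]
```

View pics/a.png

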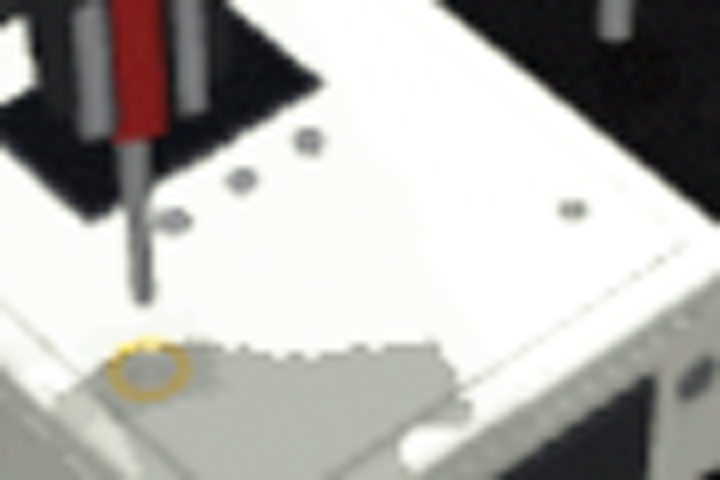

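>>> drive_tool(deltas="-0.0002 -0.0005 0.01 0 0.005; -0.0002 -0.0005 0.017 0 0.005; -0.0002 -0.0005 0.019 0 0.005; -0.0002 -0.0005 0.02 0 0.005; -0.0002 -0.0005 0.021 0 0.005; -0.0002 -0.0005 0.022 0 0.005; -0.0002 -0.0005 0.022 0 0.005")

```text
clock: 8.8
eef_pos: [546.8, -175.9, 149.4]
tool_rot: [-3.142, -0.0, -0.383]
force: [-0.4, -0.9, 0.3]
width: 11.4
```

```bash
python3 - <<'E'
from h import *
for i in range(3): st(); im=imaging.get_image('wrist')
save(im,'w5'); 
c=cv2.imread('pics/w5.png')
cv2.imwrite('pics/w5.png',cv2.resize(c[170:300,180:330],None,fx=4.5,fy=4.5,interpolation=cv2.INTER_CUBIC))
E
```

```text
8.8 [ 546.76 -175.93  149.38] [-3.14 -0.   -0.38] [-0.4  -0.94  0.31] 11.4
8.85 [ 546.78 -175.98  149.4 ] [-3.14 -0.   -0.38] [-0.94  0.1  -0.55] 11.0
8.9 [ 546.81 -175.97  149.44] [-3.14 -0.   -0.38] [ 0.28 -0.93 -0.84] 11.6
```

View pics/w5.png

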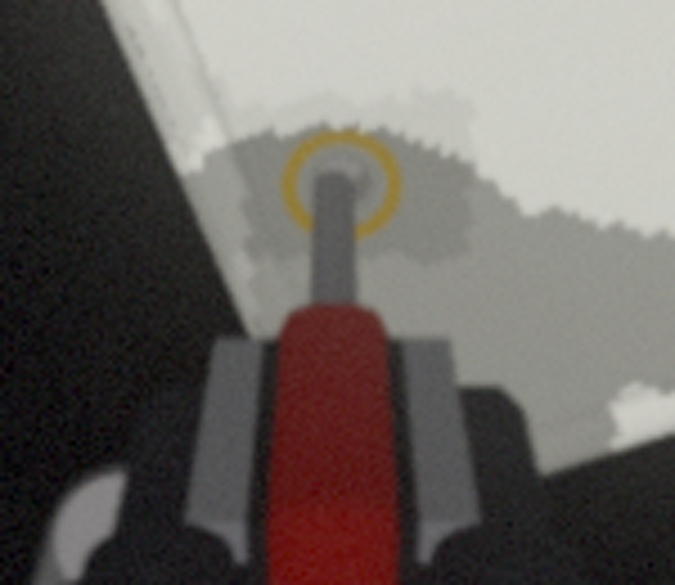

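>>> drive_tool(deltas="0.0003 0.0008 0 0 0.005; 0.0003 0.0008 0 0 0.005; 0.0003 0.0008 0.001 0 0.005; 0.0003 0.0008 0.002 0 0.005; 0.0003 0.0008 0.002 0 0.005")

```text
clock: 9.57
eef_pos: [546.7, -176.7, 147.2]
tool_rot: [-3.142, 0.0, -0.383]
force: [-0.0, -0.0, -0.2]
width: 11.3
```

```bash
python3 - <<'E'
from h import *
for i in range(3): st(); im=imaging.get_image('wrist')
save(im,'w6'); 
c=cv2.imread('pics/w6.png')
cv2.imwrite('pics/w6.png',cv2.resize(c[170:300,180:330],None,fx=4.5,fy=4.5,interpolation=cv2.INTER_CUBIC))
E
```

```text
9.57 [ 546.66 -176.73  147.19] [-3.14  0.   -0.38] [-0.03 -0.   -0.15] 11.3
9.62 [ 546.67 -176.78  147.23] [ 3.14  0.   -0.38] [ 0.15 -0.68 -0.42] 11.3
9.68 [ 546.69 -176.79  147.27] [ 3.14  0.   -0.38] [-0.51  0.31 -0.39] 11.0
```

View pics/w6.png

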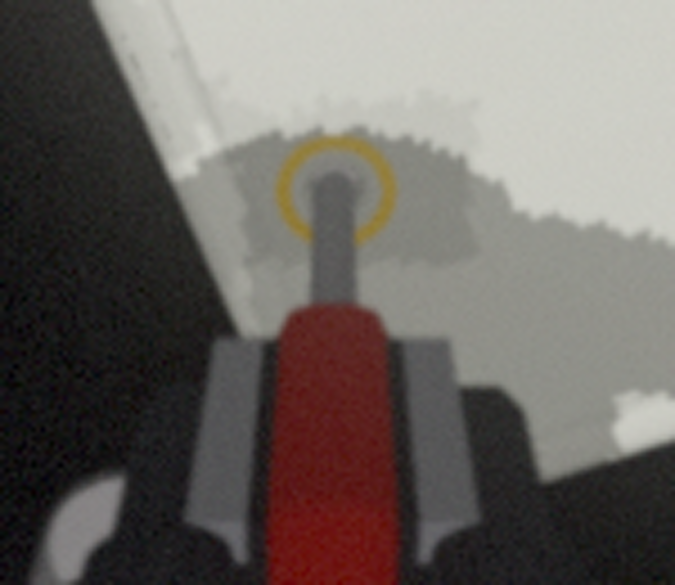

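>>> drive_tool(deltas="0 0 0.001 0 0.005; 0 0 0.002 0 0.005; 0 0 0.003 0 0.005; 0 0 0.003 0 0.005")

```text
clock: 10.22
eef_pos: [546.7, -176.7, 144.2]
tool_rot: [-3.142, 0.0, -0.383]
force: [0.4, 0.3, -0.9]
width: 11.3
```

>>> drive_tool(deltas="0 0 0.002 0 0.005; 0 0 0.004 0 0.005; 0 0 0.005 0 0.005; 0 0 0.006 0 0.005; 0 0 0.007 0 0.005; 0 0 0.007 0 0.005")

```text
clock: 10.98
eef_pos: [546.7, -176.8, 137.2]
tool_rot: [3.142, 0.0, -0.383]
force: [0.2, -0.3, 0.1]
width: 11.2
```

>>> drive_tool(deltas="0 0 0.001 0 0.005; 0 0 0.002 0 0.005; 0 0 0.003 0 0.005; 0 0 0.003 0 0.005")

```text
clock: 11.48
eef_pos: [546.7, -176.8, 134.2]
tool_rot: [3.142, 0.0, -0.383]
force: [-0.0, 0.2, -0.8]
width: 11.1
```

>>> drive_tool(deltas="0 0 0.001 0 0.005; 0 0 0.002 0 0.005; 0 0 0.003 0 0.005; 0 0 0.003 0 0.005")

```text
clock: 11.98
eef_pos: [546.7, -176.8, 131.2]
tool_rot: [-3.142, 0.0, -0.383]
force: [0.0, 0.3, -0.8]
width: 11.2
```

```bash
python3 - <<'E'
from h import *
for i in range(3): st(); im=imaging.get_image('wrist')
E
```

```text
11.97 [ 546.66 -176.76  131.21] [-3.14  0.   -0.38] [ 0.01  0.29 -0.78] 11.2
12.03 [ 546.68 -176.8   131.27] [ 3.14  0.   -0.38] [ 0.72 -0.58  0.24] 11.5
12.07 [ 546.74 -176.78  131.32] [-3.14 -0.   -0.38] [ 0.22 -0.18 -0.15] 11.2
```

Depth about 19 mm; free. Continue.

>>> drive_tool(deltas="0 0 0.001 0 0.005; 0 0 0.002 0 0.005; 0 0 0.003 0 0.005; 0 0 0.003 0 0.005")

```text
clock: 12.62
eef_pos: [546.8, -176.8, 128.5]
tool_rot: [-3.142, -0.0, -0.383]
force: [-0.1, -0.5, 1.8]
width: 11.2
```

>>> drive_tool(deltas="0 0 0.001 0 0.005; 0 0 0.002 0 0.005; 0 0 0.003 0 0.005; 0 0 0.003 0 0.005")

```text
clock: 13.12
eef_pos: [546.5, -176.9, 126.1]
tool_rot: [3.142, 0.0, -0.383]
force: [-2.4, 0.6, 8.4]
width: 11.1
```

>>> drive_tool(deltas="0 0 0.001 0 0.005; 0 0 0.002 0 0.005; 0 0 0.002 0 0.005")

```text
clock: 13.5
eef_pos: [546.0, -176.9, 124.0]
tool_rot: [3.141, 0.001, -0.383]
force: [-2.2, -0.1, 8.6]
width: 11.2
```

>>> drive_tool(deltas="0 0 0.001 0 0.005; 0 0 0.0015 0 0.005; 0 0 0.0015 0 0.005")

```text
clock: 13.88
eef_pos: [545.9, -177.0, 122.6]
tool_rot: [3.141, 0.001, -0.383]
force: [-2.8, 0.2, 9.0]
width: 11.2
```

```bash
python3 - <<'E'
from h import *
for i in range(3): st(); im=imaging.get_image('top')
for r in models.landmark_of(im,'tray_tab')[:2]: print(r,atz(im,r['point'],43))
E
```

```text
13.88 [ 545.86 -177.01  122.57] [ 3.14  0.   -0.38] [-2.81  0.18  9.01] 11.2
13.93 [ 545.89 -177.01  122.57] [ 3.14  0.   -0.38] [-3.58 -0.14  9.37] 11.4
13.97 [ 545.87 -177.01  122.55] [ 3.14  0.   -0.38] [-3.13  0.68  8.94] 11.3
{'point': [243.2, 216.8], 'score': 0.65} [ 471.89 -227.88   43.  ]
```

>>> drive_tool(deltas="0 0 0.0005 0 0.005; 0 0 0.001 0 0.005; 0 0 0.001 0 0.005")

```text
clock: 14.45
eef_pos: [546.2, -177.1, 121.3]
tool_rot: [3.141, 0.001, -0.383]
force: [-1.3, -0.1, 6.9]
width: 11.5
```

```bash
python3 - <<'E'
from h import *
for i in range(2): st(); im=imaging.get_image('top')
for r in models.landmark_of(im,'tray_tab')[:2]: print(r,atz(im,r['point'],43))
E
```

```text
14.45 [ 546.24 -177.08  121.31] [ 3.14  0.   -0.38] [-1.31 -0.13  6.88] 11.5
14.5 [ 546.22 -177.06  121.33] [ 3.14  0.   -0.38] [-2.44  0.16  7.24] 11.1
{'point': [246.9, 235.3], 'score': 0.91} [ 436.86 -234.62   43.  ]
{'point': [244.9, 169.2], 'score': 0.41} [ 562.7  -231.72   43.  ]
```

>>> drive_tool(deltas="0 0 -0.006 0 0.005; 0 0 -0.014 0 0.005; 0 0 -0.024 0 0.005; 0 0 -0.036 0 0.005; 0 0 -0.05 0 0.005; 0.0034 0.0265 -0.05 0 0.005; 0.0069 0.053 -0.05 0 0.005; 0.0103 0.08 -0.05 0 0.005; 0.0137 0.1061 -0.05 0 0.005; 0.0137 0.1061 -0.05 0 0.005; 0.0137 0.1061 -0.05 0 0.005; 0.0137 0.1061 -0.05 0 0.005")

```text
clock: 16.1
eef_pos: [520.4, -278.8, 171.0]
tool_rot: [-3.141, 0.0, -0.381]
force: [0.1, 0.3, -0.6]
width: 11.2
```

```bash
python3 - <<'E'
from h import *
for i in range(3): st(); im=imaging.get_image('wrist')
save(im,'w7'); 
c=cv2.imread('pics/w7.png')
cv2.imwrite('pics/w7.png',cv2.resize(c[170:300,180:330],None,fx=4.5,fy=4.5,interpolation=cv2.INTER_CUBIC))
s=imaging.get_image('scene');c=cv2.cvtColor(s['color'],cv2.COLOR_RGB2BGR)
cv2.imwrite('pics/s7.png',cv2.resize(c[100:280,180:350],None,fx=3.3,fy=3.3,interpolation=cv2.INTER_CUBIC))
E
```

```text
16.1 [ 520.44 -278.79  170.97] [-3.14  0.   -0.38] [ 0.09  0.29 -0.61] 11.2
16.15 [ 520.36 -278.96  170.92] [-3.14  0.   -0.38] [ 0.21  0.56 -0.39] 11.3
16.2 [ 520.28 -279.16  170.9 ] [-3.14  0.   -0.38] [-0.35  0.28 -0.19] 11.3
```

View pics/w7.png

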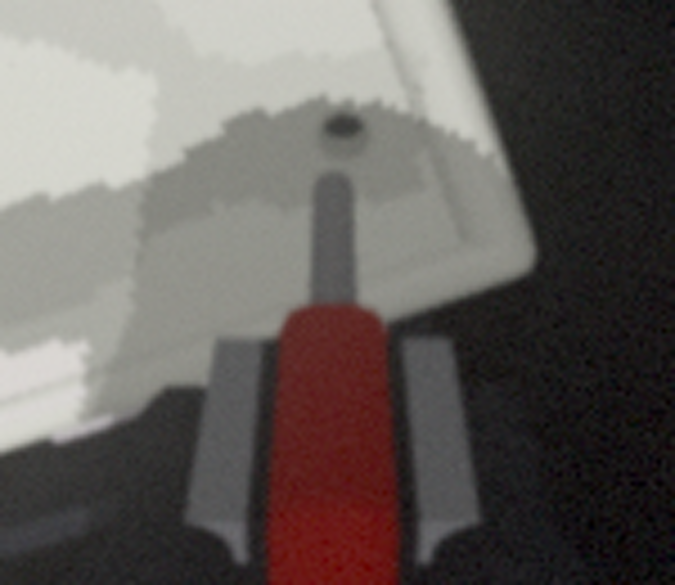

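View pics/s7.png

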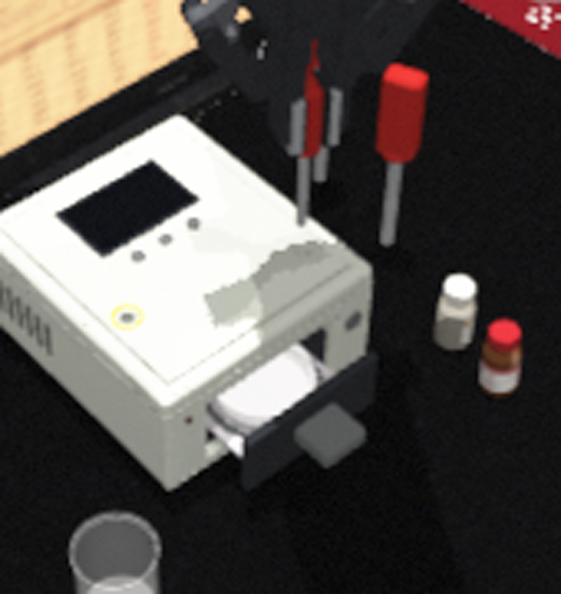

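>>> drive_tool(deltas="0 0.0005 0.008 0 0.005; 0 0.0005 0.016 0 0.005; 0 0.0005 0.018 0 0.005; 0 0.0005 0.018 0 0.005; 0 0.0005 0.018 0 0.005; 0 0.0005 0.018 0 0.005")

```text
clock: 17.05
eef_pos: [519.7, -280.9, 153.1]
tool_rot: [3.142, -0.0, -0.383]
force: [-0.4, 0.1, -0.3]
width: 11.1
```

```bash
python3 - <<'E'
from h import *
for i in range(3): st(); im=imaging.get_image('wrist')
save(im,'w8'); 
c=cv2.imread('pics/w8.png')
cv2.imwrite('pics/w8.png',cv2.resize(c[170:300,180:330],None,fx=4.5,fy=4.5,interpolation=cv2.INTER_CUBIC))
E
```

```text
17.05 [ 519.75 -280.89  153.05] [ 3.14 -0.   -0.38] [-0.4   0.07 -0.31] 11.1
17.1 [ 519.74 -280.86  153.06] [-3.14 -0.   -0.38] [ 1.08  0.24 -0.03] 11.2
17.15 [ 519.71 -280.87  153.02] [ 3.14 -0.   -0.38] [0.96 0.21 0.4 ] 11.0
```

View pics/w8.png

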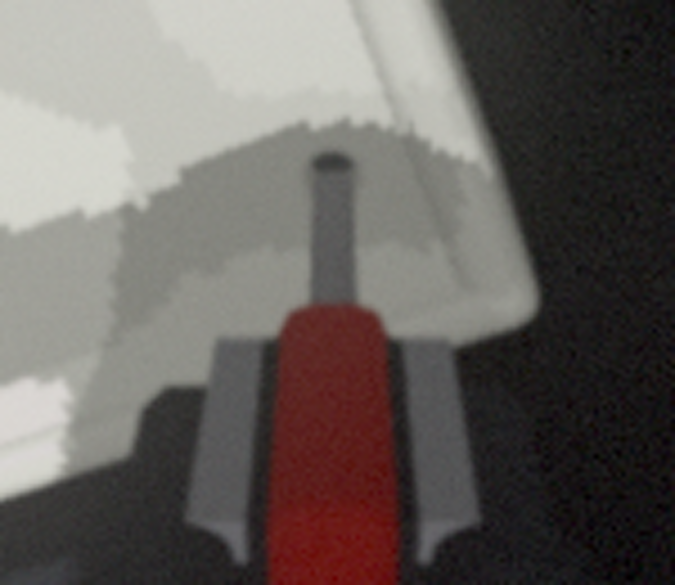

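>>> drive_tool(deltas="0 -0.0003 0.002 0 0.005; 0 -0.0003 0.003 0 0.005; 0 -0.0003 0.004 0 0.005; 0 -0.0003 0.006 0 0.005; 0 -0.0003 0.006 0 0.005")

```text
clock: 17.82
eef_pos: [519.6, -280.5, 146.6]
tool_rot: [-3.142, 0.0, -0.383]
force: [0.2, 0.1, 0.1]
width: 10.9
```

>>> drive_tool(deltas="0 0 0.003 0 0.005; 0 0 0.008 0 0.005; 0 0 0.014 0 0.005; 0 0 0.02 0 0.005; 0 0 0.026 0 0.005; 0 0 0.032 0 0.005; 0 0 0.038 0 0.005; 0 0 0.044 0 0.005; 0 0 0.048 0 0.005; 0 0 0.049 0 0.005; 0 0 0.05 0 0.005; 0 0 0.05 0 0.005")

```text
clock: 19.32
eef_pos: [519.8, -280.6, 96.9]
tool_rot: [-3.142, -0.0, -0.383]
force: [-0.3, 0.6, -0.1]
width: 11.1
```

```bash
python3 - <<'E'
from h import *
for i in range(2): st(); im=imaging.get_image('wrist')
E
```

```text
19.32 [ 519.79 -280.57   96.94] [-3.14 -0.   -0.38] [-0.34  0.62 -0.1 ] 11.1
19.38 [ 519.82 -280.55   96.95] [ 3.14 -0.   -0.38] [ 1.28  0.32 -0.65] 11.6
```

>>> drive_tool(deltas="0 0 0.002 0 0.005; 0 0 0.003 0 0.005; 0 0 0.0035 0 0.005; 0 0 0.0035 0 0.005")

```text
clock: 19.92
eef_pos: [519.7, -280.5, 93.5]
tool_rot: [-3.141, 0.0, -0.383]
force: [-0.6, 1.1, 3.2]
width: 11.2
```

>>> drive_tool(deltas="0 0 0 0 0.02; 0 0 0 0 0.04; 0 0 0 0 0.06; 0 0 0 0 0.06; 0 0 0 0 0.06; 0 0 -0.02 0 0.06; 0 0 -0.05 0 0.06; 0 0 -0.09 0 0.06; 0 0 -0.12 0 0.06; 0 0 -0.12 0 0.06; 0 0 -0.12 0 0.06")

```text
clock: 21.3
eef_pos: [519.2, -280.2, 212.7]
tool_rot: [-3.141, 0.001, -0.383]
force: [0.6, 0.4, -0.7]
width: 60.0
```

```bash
python3 - <<'E'
from h import *
s=st(); print(np.array(s['qpos']))
im=imaging.get_image('wrist'); save(im,'w9')
t=imaging.get_image('scene'); save(t,'s9'); tp=imaging.get_image('top')
for n,i in (('w',im),('s',t),('t',tp)):
  for r in models.landmark_of(i,'tray_tab')[:2]: print(n,r['score'],r['point'],atz(i,r['point'],43))
for n in ('glass_beaker_middle','red_cap_vial_middle','white_cap_vial_middle'):
  for i in (tp,t,im):
    for r in models.landmark_of(i,n)[:1]: print(n,r['score'],atz(i,r['point'],29 if 'b' == n[6] else 24))
c=cv2.imread('pics/s9.png')
cv2.imwrite('pics/s9.png',cv2.resize(c[100:280,180:350],None,fx=3.3,fy=3.3,interpolation=cv2.INTER_CUBIC))
E
```

```text
21.3 [ 519.24 -280.16  212.73] [-3.14  0.   -0.38] [ 0.61  0.39 -0.68] 60.0
[ 0.35  0.57  0.15  1.71 -0.11  0.87 -1.4 ]
w 0.74 [232.7, 258.9] [ 438.67 -222.9    43.  ]
s 0.61 [279.2, 233.0] [ 439.22 -225.06   43.  ]
t 0.24 [171.3, 226.4] [454.54 -91.43  43.  ]
glass_beaker_middle 0.67 [454.5  -83.23  29.  ]
glass_beaker_middle 0.61 [458.95 -87.65  29.  ]
glass_beaker_middle 0.6 [454.07 -89.12  29.  ]
red_cap_vial_middle 0.67 [ 424.67 -346.58   24.  ]
red_cap_vial_middle 0.77 [ 425.26 -353.39   24.  ]
white_cap_vial_middle 0.77 [ 461.79 -356.57   24.  ]
white_cap_vial_middle 0.88 [ 461.67 -360.17   24.  ]
```

View pics/s9.png

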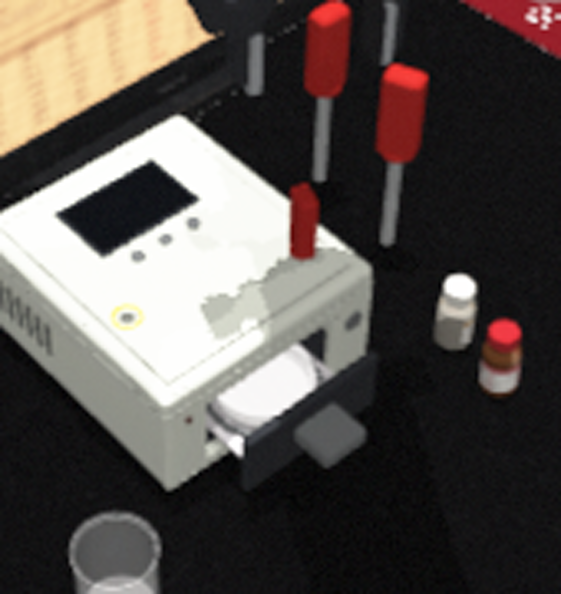

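View pics/w9.png

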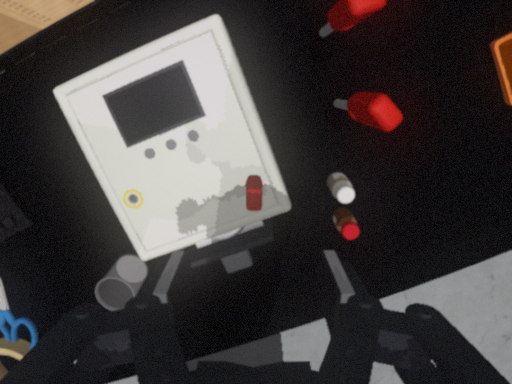

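>>> drive_tool(deltas="-0.03 -0.005 0 -7 0.06; -0.06 -0.011 0 -14 0.06; -0.09 -0.016 0.01 -20.9 0.06; -0.098 -0.0177 0.05 -20.9 0.06; -0.098 -0.0177 0.09 -20.9 0.06; -0.098 -0.0177 0.1 -20.9 0.06; -0.098 -0.0177 0.1 -20.9 0.06; -0.098 -0.0177 0.1 -20.9 0.06")

```text
clock: 23.05
eef_pos: [436.5, -228.1, 114.5]
tool_rot: [3.141, -0.002, -0.018]
force: [0.2, -1.2, 0.5]
width: 60.2
```

```bash
python3 - <<'E'
from h import *
s=st(); 
im=imaging.get_image('wrist'); save(im,'w10')
for r in models.landmark_of(im,'tray_tab')[:2]: print(r['score'],r['point'],atz(im,r['point'],43),depthpt(im,r['point']))
e=np.array(s['eef_pos']); print(proj(im,[e[0],e[1],49]))
for x in np.arange(400,470,4):
  print(x,[round(float(depthpt(im,proj(im,[x,y,49]))[2])) for y in range(-255,-200,4)])
E
```

```text
23.05 [ 436.46 -228.06  114.5 ] [ 3.14 -0.   -0.02] [ 0.25 -1.18  0.48] 60.2
0.81 [250.1, 204.6] [ 439.02 -224.77   43.  ] [ 442.04 -224.91   51.39]
0.46 [67.2, 180.6] [458.9  -96.81  43.  ] [448.57 -73.28   4.39]
[254.93 211.03]
400 [2, 1, 2, 2, 2, 2, 2, 1, 1, 2, 2, 2, 1, 1]
404 [2, 1, 1, 2, 2, 1, 2, 2, 1, 2, 2, 2, 2, 2]
408 [2, 2, 2, 2, 2, 2, 2, 1, 1, 1, 2, 2, 2, 2]
412 [1, 2, 3, 2, 2, 4, 1, 2, 2, 1, 2, 3, 2, 1]
416 [1, 2, 3, 2, 1, 2, 2, 1, 1, 2, 0, 1, 2, 2]
420 [1, 1, 1, 2, 2, 1, 3, 2, 2, 2, 2, 2, 2, 3]
424 [1, 2, 2, 2, 2, 2, 2, 2, 2, 2, 2, 3, 2, 2]
428 [2, 2, 3, 2, 50, 50, 50, 49, 50, 50, 51, 3, 1, 2]
432 [3, 2, 0, 2, 51, 51, 50, 50, 51, 52, 50, 2, 1, 1]
436 [2, 1, 1, 2, 51, 50, 50, 51, 51, 51, 51, 2, 2, 2]
440 [2, 2, 1, 1, 51, 50, 51, 51, 51, 51, 51, 1, 0, 3]
444 [1, 1, 1, 3, 50, 50, 51, 50, 50, 51, 51, 2, 2, 3]
448 [2, 2, 2, 1, 50, 50, 50, 51, 51, 51, 50, 3, 2, 1]
452 [63, 63, 63, 62, 64, 63, 63, 64, 63, 64, 63, 63, 63, 63]
456 [60, 61, 60, 62, 62, 61, 61, 61, 63, 62, 62, 62, 62, 61]
460 [47, 48, 46, 47, 47, 48, 50, 259, 50, 50, 50, 48, 49, 50]
464 [32, 32, 31, 32, 32, 33, 35, 36, 35, 34, 34, 34, 33, 35]
468 [33, 32, 32, 35, 47, 46, 46, 47, 45, 46, 35, 32, 31, 31]
```

View pics/w10.png

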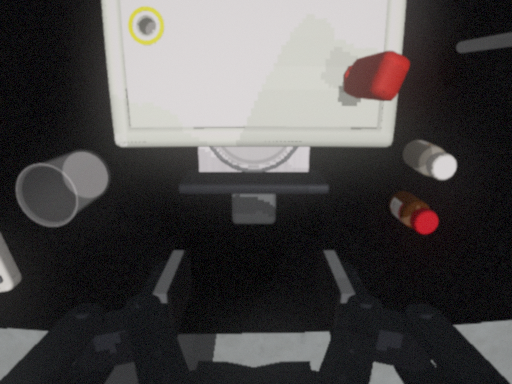

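>>> drive_tool(deltas="-0.0015 -0.0005 0.02 0 0.06; -0.0015 -0.0005 0.045 0 0.06; -0.0015 -0.0005 0.07 0 0.06; -0.0015 -0.0005 0.085 0 0.06; -0.0015 -0.0005 0.089 0 0.06; -0.0015 -0.0005 0.089 0 0.06; -0.0015 -0.0005 0.089 0 0.06")

```text
clock: 24.02
eef_pos: [434.5, -227.2, 25.1]
tool_rot: [3.141, -0.001, -0.018]
force: [-0.4, -0.6, -0.4]
width: 60.2
```

>>> drive_tool(deltas="0 0 0 0 0.05; 0 0 0 0 0.04; 0 0 0 0 0.03; 0 0 0 0 0.025; 0 0 0 0 0.025; 0 0 0 0 0.025")

```text
clock: 24.78
eef_pos: [434.3, -228.0, 24.8]
tool_rot: [3.14, -0.001, -0.019]
force: [-0.8, -2.4, 6.1]
width: 28.9
```

```bash
python3 - <<'E'
from h import *
for i in range(2): st(); im=imaging.get_image('wrist')
save(im,'w11')
E
```

```text
24.77 [ 434.33 -228.02   24.8 ] [ 3.14 -0.   -0.02] [-0.84 -2.39  6.12] 28.9
24.82 [ 434.34 -228.02   24.82] [ 3.14 -0.   -0.02] [ 0.27 -3.39  5.63] 28.9
```

View pics/w11.png

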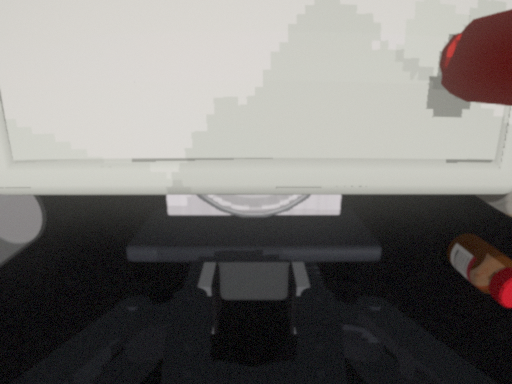

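>>> drive_tool(deltas="-0.001 0 0 0 0.025; -0.003 0 0 0 0.025; -0.006 0 0 0 0.025; -0.01 0 0 0 0.025; -0.014 0 0 0 0.025; -0.018 0 0 0 0.025; -0.022 0 0 0 0.025; -0.026 0 0 0 0.025; -0.03 0 0 0 0.025; -0.034 0 0 0 0.025; -0.037 0 0 0 0.025; -0.039 0 0 0 0.025")

```text
clock: 26.38
eef_pos: [395.2, -227.3, 24.8]
tool_rot: [3.14, -0.001, -0.019]
force: [0.7, -5.3, 5.5]
width: 28.7
```

>>> drive_tool(deltas="-0.001 0 0 0 0.025; -0.002 0 0 0 0.025; -0.003 0 0 0 0.025; -0.003 0 0 0 0.025")

```text
clock: 26.88
eef_pos: [392.2, -227.2, 24.8]
tool_rot: [3.14, -0.001, -0.019]
force: [-0.1, -4.2, 7.0]
width: 29.0
```

>>> drive_tool(deltas="-0.001 0 0 0 0.025; -0.002 0 0 0 0.025; -0.003 0 0 0 0.025; -0.003 0 0 0 0.025")

```text
clock: 27.38
eef_pos: [389.1, -227.2, 24.8]
tool_rot: [3.14, -0.0, -0.019]
force: [0.1, -4.4, 6.5]
width: 28.3
```

>>> drive_tool(deltas="-0.001 0 0 0 0.025; -0.002 0 0 0 0.025; -0.002 0 0 0 0.025")

```text
clock: 27.75
eef_pos: [387.1, -227.1, 24.8]
tool_rot: [3.14, -0.0, -0.019]
force: [-0.1, -3.6, 7.0]
width: 28.6
```

```bash
python3 - <<'E'
from h import *
st(); im=imaging.get_image('wrist'); save(im,'w12')
s=imaging.get_image('scene'); c=cv2.cvtColor(s['color'],cv2.COLOR_RGB2BGR)
cv2.imwrite('pics/s12.png',cv2.resize(c[120:300,180:350],None,fx=3.3,fy=3.3,interpolation=cv2.INTER_CUBIC))
E
```

```text
27.75 [ 387.13 -227.12   24.8 ] [ 3.14 -0.   -0.02] [-0.07 -3.64  6.95] 28.6
```

View pics/w12.png

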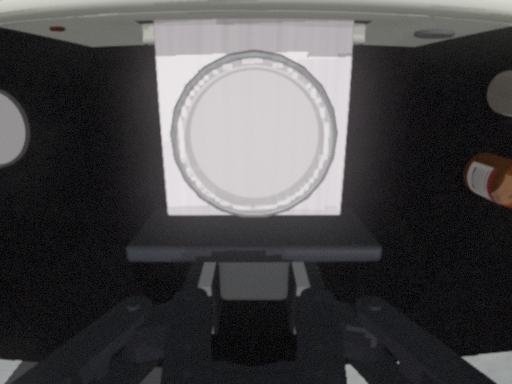

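View pics/s12.png

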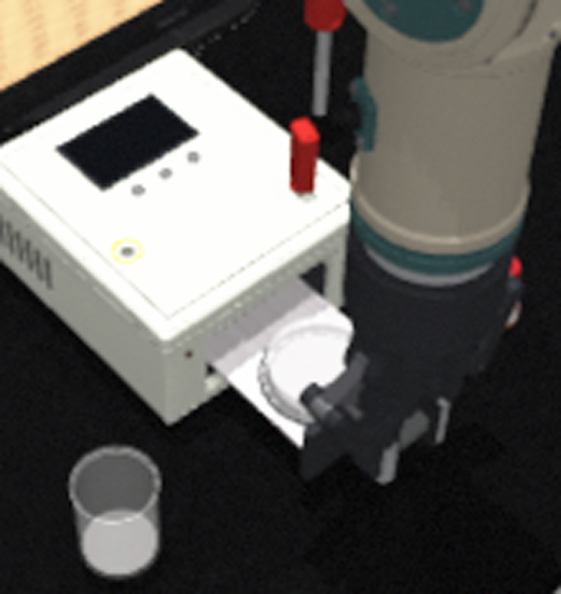

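>>> drive_tool(deltas="-0.0007 0 0 0 0.025; -0.0014 0 0 0 0.025; -0.002 0 0 0 0.025; -0.002 0 0 0 0.025")

```text
clock: 28.35
eef_pos: [386.8, -227.1, 24.8]
tool_rot: [3.14, -0.003, -0.018]
force: [3.1, -4.9, 3.7]
width: 28.9
```

>>> drive_tool(deltas="-0.0007 0 0 0 0.025; -0.0014 0 0 0 0.025; -0.002 0 0 0 0.025; -0.002 0 0 0 0.025")

```text
clock: 28.85
eef_pos: [386.9, -227.1, 24.8]
tool_rot: [3.14, -0.007, -0.018]
force: [6.4, -4.4, 0.4]
width: 28.7
```

>>> drive_tool(deltas="0.002 0 0 0 0.025; 0.0033 0 0 0 0.025; 0.0033 0 0 0 0.025; 0.0033 0 0 0 0.04; 0.0033 0 0 0 0.06; 0.0033 0 0 0 0.06; 0.0033 0 0 0 0.06; 0.0033 0 0 0 0.06")

```text
clock: 29.85
eef_pos: [386.2, -226.0, 24.3]
tool_rot: [-3.141, 0.0, -0.018]
force: [0.6, -0.5, -0.3]
width: 60.1
```

>>> drive_tool(deltas="0 0 -0.02 0 0.06; 0 0 -0.05 0 0.06; 0 0 -0.1 0 0.06; 0 0 -0.15 0 0.06; 0 0 -0.18 0 0.06; 0 0 -0.18 0 0.06; 0 0 -0.18 0 0.06")

```text
clock: 30.72
eef_pos: [385.5, -226.1, 203.7]
tool_rot: [-3.141, 0.001, -0.018]
force: [-0.1, -0.3, 0.6]
width: 59.9
```

```bash
python3 - <<'E'
from h import *
st(); im=imaging.get_image('wrist'); save(im,'w13')
s=imaging.get_image('scene'); c=cv2.cvtColor(s['color'],cv2.COLOR_RGB2BGR)
cv2.imwrite('pics/s13.png',cv2.resize(c[120:300,180:350],None,fx=3.3,fy=3.3,interpolation=cv2.INTER_CUBIC))
for i in (im,s):
  for n,z in (('tray_tab',43),('dish_middle',37.5),('nest',30),('glass_beaker_middle',29),('red_cap_vial_middle',24),('white_cap_vial_middle',24)):
    for r in models.landmark_of(i,n)[:1]: print(n,r['score'],np.round(r['point']),atz(i,r['point'],z))
E
```

```text
30.73 [ 385.45 -226.06  203.67] [-3.14  0.   -0.02] [-0.14 -0.31  0.55] 59.9
tray_tab 0.78 [253. 170.] [ 390.53 -224.14   43.  ]
dish_middle 0.61 [254. 109.] [ 446.44 -226.88   37.5 ]
glass_beaker_middle 0.61 [111. 104.] [454.02 -90.05  29.  ]
red_cap_vial_middle 0.72 [380. 128.] [ 426.23 -350.62   24.  ]
white_cap_vial_middle 0.61 [392.  88.] [ 464.8  -358.66   24.  ]
tray_tab 0.79 [301. 250.] [ 388.96 -228.03   43.  ]
dish_middle 0.63 [277. 230.] [ 449.32 -229.31   37.5 ]
nest 0.83 [278. 233.] [ 446.76 -231.59   30.  ]
glass_beaker_middle 0.88 [211. 274.] [460.15 -87.77  29.  ]
red_cap_vial_middle 0.75 [330. 209.] [ 425.67 -346.57   24.  ]
white_cap_vial_middle 0.72 [319. 196.] [ 461.1  -356.96   24.  ]
```

View pics/w13.png

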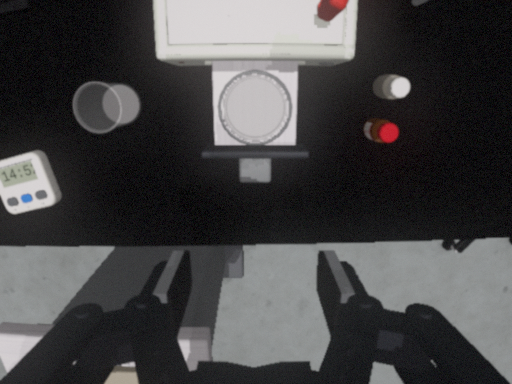

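View pics/s13.png

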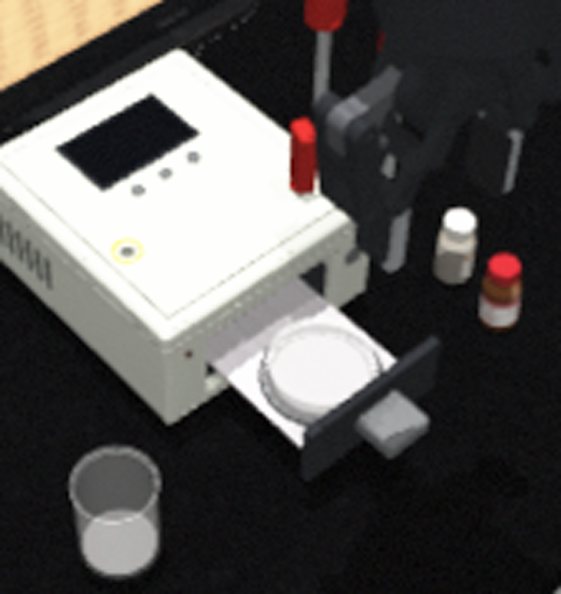

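```bash
python3 - <<'E'
from h import *
s=imaging.get_image('scene'); R,G,B=[s['color'][...,k].astype(int) for k in range(3)]
m=(R>90)&(G<R*.5); P=np.array([depthpt(s,(c,r)) for r,c in np.argwhere(m) if 262<c<282 and 150<r<185])
P=P[(P[:,2]<145)&(P[:,0]<540)]; print(len(P),P.mean(0),P[:,2].min(),P[:,2].max())
st(); ctrl.finish_job()
E
```

```text
139 [ 517.81 -276.58  113.7 ] 84.81523058810717 130.51029556259994
31.48 [ 386.25 -226.1   204.34] [ 3.14 -0.   -0.02] [0.27 0.1  0.6 ] 60.1
the job is handed in; nothing more can be done
```

The job is handed in, at about 31.5 s of the 67 s allowed.

**What I did:** I took the small red pin out of its parking hole and fed it down the access hole. It met the catch about 22 mm down. I pressed in small steps of 1 to 3 mm, with readings staying at about 9 N, until the tray sprang out by roughly 35 mm. I then put the pin back in its parking hole and drew the tray out by its tab until I felt the end stop. After that I opened the gripper and raised the arm clear.

**Last checks:**
- **Pin:** it went back to the same height as when I first gripped it, with about 3 N of seating force. Its handle top reads 130.5 mm above the bench, against 130 mm expected for a fully seated pin.
- **Tray:** it stopped hard, with the resistance rising to about 6 N. The camera and arm figures put it some 82 to 84 mm out, against the stated 80 mm. I take that as measuring error, and did not read the tray's position any other way.
- **Dish:** it looks flat in the nest in both the wrist and scene pictures. The scene camera puts its centre within about 3.5 mm of the nest's, but that is no finer than the networks' own error.
- **Beaker and vials:** the positions from before and after differ by no more than about 7 mm, mostly from one camera to another. Nothing appears to have moved.

No check failed.

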